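# Make room in the parts tray and pack the drill case

### The arm

A 7-joint arm with a two-finger parallel gripper is mounted at the origin on the work surface. World frame = base frame: x ahead of the robot, y to its left, z up, the work surface at z = 0. Lengths are in mm, angles in rad, forces in N, time in s.
With the tool pointing down it reaches from about 425 to 1025 mm from the base axis. Payload 9.4 kg.
Tool frame: the origin (TCP) lies at the very end of the fingers, on their centre line; the grasp point (between the pads) lies 19 mm behind it; z points along the fingers, x is the direction in which the jaws open and shut, and the axes are right-handed (so a half turn about z gives the same grasp; the last joint's range is limited). The gripper opens to 85 mm and grips with 20 to 120 N. Pads are 22 mm wide; open, the fingers measure 114 mm over their backs; the gripper's body (76 mm by 85 mm) begins 54 mm behind the grasp point. The pads swing forward as they close: fully open they stand 13 mm farther back than shut.
Start: joints at [-1.288, 0.599, -0.003, 1.599, 0.002, 0.943, -0.08], TCP at [255.268, 678.574, 204.475] pointing down, gripper open.
Joint ranges: [-2.57, 2.57], [-0.35, 1.97], [-1.29, 1.29], [0.11, 2.56], [-1.05, 4.19], [0.11, 1.86], [-2.63, 2.63]. Speed limits (rad/s): [2.22, 2.22, 3.01, 3.01, 3.14, 3.14, 3.14].

### API

Orientations are given as a unit quaternion [w, x, y, z].
In Python, from plant import env gives the robot as it stands.
- The arm moves only by the tool jog_arm, never from a script. Its arguments are lists of equal length, an entry for each row: "twist": the turn, a rotation vector about the tool's x, y, z in degrees, a list of three; "linear": the shift along the tool's x, y, z in m, a list of three; "claw": the finger opening in m, from 0 to 0.0854. In form: {"twist": [[rx, ry, rz], ...], "linear": [[x, y, z], ...], "claw": [claw, ...]}. A call has 1 to 20 rows; each row shifts and turns the pose as measured when the row begins, along the tool's axes as they then stand; what a row does not reach is not made up. A row lasts 1/12 s, in which the tool goes at most 41.7 mm and 7.16 degrees, less where a joint would pass 70% of its speed; a pose out of reach is approached as far as the arm can. A call with a gripper value outside its range is refused whole. The fingers move at their own pace and stop on an object; the grip force is fixed at half the most. Time passes only in rows, so rows that do not move let the fingers close. It gives the time, the measured TCP pose, the force and the opening at its end, in the units of the state.
- env.read_state(): the state, without advancing time (a new reading comes with each control period).
- env.grab_frame(name): name is "scene" or "side" or "wrist"; returns (picture, depth): 384x512x3 uint8, red, green, blue; 384x512 float32, mm along the optical axis (not along the pixel's ray), 0 where there is no reading.
- env.get_calibration(name): a dict with "intrinsics" (3x3 intrinsics, pixels), "k1" (the pictures are not rectified: a ray, as slopes to the right and down, at radius r is drawn at 1 + k1 r^2 times it, then the intrinsics apply), "R" (3x3) and "t" (3): a world point X has camera coordinates R X + t. Camera axes: x right, y down, z forward; pixel columns grow to the right and rows downward; lengths in mm; the calibration is good to about 2 mm. A picture is of the moment at which its call begins: read the wrist's pose just before it. get_calibration takes no time and is no camera call; for the wrist camera it gives the pose at the moment of the call.
- env.sign_off(): hands the job in, once; it reports no verdict.
The state is a dict: "time": time; "joint_positions": joint angles; "joint_velocities": joint speeds; "joint_efforts": joint torques, N m; "tcp_pos": TCP position; "tcp_rot": TCP orientation; "contact_force": force on the tool from outside, world axes, zero at the start; "wrist_torque": the same for the moment, N m; "gripper_width": finger opening in mm.
Only numpy, scipy, OpenCV 4.12 (cv2) and the standard library are available. Lean on these libraries where they do the work, as an engineer would, in place of code of your own. Each camera call takes 0.05 s, during which the arm holds its last target. There are 200 camera calls.

### The job

The jar and the grooved block standing in the wooden tray leave a gap at both ends. Slide them along, without lifting them, up against one end of the tray, and then stand the grey drill case upright in the space left so that all three are packed in the tray, flat on its floor. Lower the case onto the tray's floor rather than dropping it in, and leave the wrench, the mug and the steel roller where they are.

Things in the scene. Friction and masses are not known exactly. Their poses are not given: they have to be found in the camera images.
- tray: Open plywood tray, fixed to the bench, 92 x 256 mm outside and 46 mm high; walls and floor 8 mm thick, so inside it is 76 mm (tray x) by 240 mm (tray y), with its floor 8 mm above the bench. Origin: centre of its underside; z up, y along its length.
- jar: Closed glass jar with a paper label and a steel lid, 64 mm in diameter, 80 mm high, about 0.3 kg, standing in the tray. Origin: centre of its underside; z up.
- block: Aluminium block with a groove along its top, 64 x 64 mm and 60 mm high, about 0.5 kg, standing in the tray beside the jar (either one may be nearer either end). The groove runs along its y, is 28 mm wide and 24 mm deep. Origin: centre of its underside; z up.
- case: Grey sheet-steel drill case, a closed upright box 56 mm (its x) by 96 mm (its y) by 85 mm high, about 0.45 kg, standing on the bench. It fits the tray with its y along the tray's y, either way round. Jar, block and case together take 224 of the tray's 240 mm. Origin: centre of its underside; z up.
- wrench: Bystander: steel wrench, 180 mm long, lying flat beyond the work.
- mug: Bystander: white mug, 76 mm in diameter, 85 mm high. Origin: centre of its underside.
- roller: Bystander: upright steel cylinder, 50 mm in diameter, 60 mm high. Origin: centre of its underside.

How it is judged (in metres and radians):
On the way:
1. jar and block slid together to one end of the tray, leaving at least 99 mm free at the other, with the case not yet in the tray ((y of each of jar, block in the frame of tray above 0.011 m or y of each of jar, block in the frame of tray below -0.011 m) and not (x of case in the frame of tray between -0.06 and 0.06 m and y of case in the frame of tray between -0.13 and 0.13 m and height (world z) of case below 0.06 m)), for 0.2 s.
At the end, for the whole second after the job is handed in: Jar, block and case all stand in the tray, flat on its floor (undersides within 4 to 14 mm above the bench, tilt under 0.1 rad, each within 20 mm of the tray's long centre line), the case lengthwise in the tray (within 0.3 rad), all at rest (x of jar in the frame of tray between -0.02 and 0.02 m and y of jar in the frame of tray between -0.1 and 0.1 m and z of jar in the frame of tray between 0.004 and 0.014 m and angle between each of jar, block, case's own z axis and vertical below 0.1 rad and linear speed of each of jar, block, case below 0.02 m/s and x of block in the frame of tray between -0.02 and 0.02 m and y of block in the frame of tray between -0.1 and 0.1 m and z of block in the frame of tray between 0.004 and 0.014 m and x of case in the frame of tray between -0.02 and 0.02 m and y of case in the frame of tray between -0.085 and 0.085 m and z of case in the frame of tray between 0.004 and 0.014 m and angle between the y axis of case and the y axis of tray, either way round below 0.3 rad); the robot touches nothing.
It fails at once if the jar or the block lifted more than 15 mm off the tray's floor, or tipped by more than 0.6 rad (height (world z) of any of jar, block above 0.023 m or angle between any of jar, block's own z axis and vertical above 0.6 rad).
It fails at once if the case dropped: falling freely while still more than 27 mm above the tray's floor (height (world z) of case above 0.035 m and contact force between the fingers and case below 0.1 N and linear speed of case above 0.35 m/s).
It fails at once if wrench, mug or roller moved by more than 30 mm (distance of any of wrench, mug, roller from where it was at the start of the episode above 0.03 m).
It also fails if it takes over 53 s, if anything falls off the work surface, if the arm or the gripper's body presses on something with over 40 N, if the wrist force passes 120 N, or if a joint passes its speed limit or range.

## Working session

There is one attempt and no reset: what is moved stays moved. The work goes in short steps, Python scripts to look and compute and a tool call to move; the robot and the scene stay as the last step left them, time stands still between calls to the robot, and variables do not carry over. Pictures are saved under pics/ and viewed, about 8 in all and at most 12, crops included, and the job is handed in when it is done.

Besides the shell and the picture viewer there is one more tool, called by a JSON object that holds its "api" and its "payload", one argument or row to a line. jog_arm: Moves the arm, as the interface text tells. Its arguments: {"type":"object","properties":{"twist":{"type":"array"},"linear":{"type":"array"},"claw":{"type":"array"}},"required":["twist","linear","claw"]}

```bash
ls; mkdir -p pics
cat > h.py <<'E'
import numpy as np, cv2
from plant import env
def cloud(name):
    c=env.get_calibration(name); s=env.read_state(); p,d=env.grab_frame(name)
    return p,d,c
def pts(uv,d,c):
    uv=np.asarray(uv,float).reshape(-1,1,2)
    K=np.array(c["intrinsics"]); n=cv2.undistortPoints(uv,K,np.array([c["k1"],0,0,0.]))[:,0]
    R=np.array(c["R"]);t=np.array(c["t"])
    P=np.c_[n,np.ones(len(n))]*np.asarray(d).reshape(-1,1)
    return (P-t)@R
def full(d,c):
    h,w=d.shape; v,u=np.mgrid[:h,:w]
    X=pts(np.c_[u.ravel(),v.ravel()],d.ravel(),c).reshape(h,w,3); X[d==0]=np.nan; return X
def plane(uv,z,c):
    A=pts(uv,np.ones(len(uv)),c); R=np.array(c["R"]);o=-R.T@np.array(c["t"])
    r=A-o; return o+r*((z-o[2])/r[:,2:])
E
python3 - <<'E'
from h import *
for n in("scene","side","wrist"):
    p,d,c=cloud(n); np.savez(f"pics/{n}0.npz",p=p,d=d,**{k:np.array(v) for k,v in c.items()})
    cv2.imwrite(f"pics/{n}0.png",p[...,::-1])
    print(n,(-np.array(c["R"]).T@np.array(c["t"])).round(),(d>0).mean())
a=[cv2.imread(f"pics/{n}0.png") for n in("scene","side")]
cv2.imwrite("pics/a.png",cv2.resize(np.vstack(a),None,fx=.78,fy=.78))
s=env.read_state(); print(s)
E
```

```text
pics
scene [1127. -243.  843.] 0.9961293538411459
side [ 102. -583.  548.] 0.9959716796875
wrist [179. 708. 373.] 0.9961395263671875
{'time': 0.15, 'joint_positions': array([-1.28767865,  0.59996131, -0.00253773,  1.59992743,  0.00180461,
        0.94292381, -0.07979681]), 'joint_velocities': array([ 0.00090513, -0.00302878, -0.0013929 , -0.00206652, -0.00105101,
        0.00050452, -0.00136087]), 'joint_efforts': array([ 2.44812669e-03, -7.76998472e+01,  1.56653546e+00, -2.58240849e+01,
        1.24785880e-02,  6.78486162e-03, -2.83232441e-05]), 'tcp_pos': array([255.15396361, 678.20603267, 203.8077116 ]), 'tcp_rot': array([ 3.95518321e-04,  8.22206589e-01,  5.69188856e-01, -4.63034027e-04]), 'contact_force': array([-0.65497273, -0.0619698 ,  0.60979644]), 'wrist_torque': array([-0.05238685, -0.04800378, -0.0776785 ]), 'gripper_width': 85.29358789899717}
```

View pics/scene0.png

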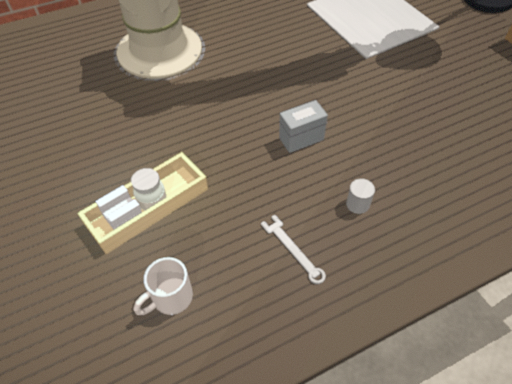

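View pics/side0.png

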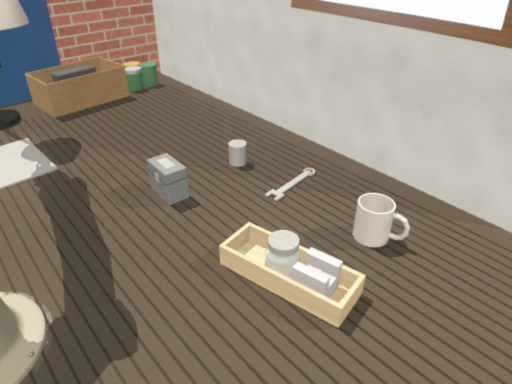

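The scene view shows the tray around (145,200) with the block toward its left end and the jar at (148,185). The case is at (303,125), the mug at (168,287), the roller at (360,196) and the wrench at (295,248). The side view has the tray at (290,270), the jar at (283,250) and the block at (318,272).

```bash
cat > m.py <<'E'
from h import *
from scipy import ndimage as ni
def rect(P): return cv2.minAreaRect(P[:,:2].astype(np.float32))
if __name__=="__main__":
  for n in("scene","side"):
    f=np.load(f"pics/{n}0.npz"); p,d=f["p"],f["d"]; X=full(d,f)
    z=X[...,2]; r=np.hypot(X[...,0],X[...,1])
    m=(z>20)&(z<130)&(r>300)&(r<1050)
    hsv=cv2.cvtColor(p,cv2.COLOR_RGB2HSV)
    L,k=ni.label(m)
    for i in range(1,k+1):
        q=L==i
        if q.sum()<60: continue
        P=X[q]; zt=np.percentile(P[:,2],98); v,u=np.argwhere(q).mean(0)
        T=P[P[:,2]>zt-5]; c,s,a=rect(T)
        print(n,"px",int(u),int(v),q.sum(),"ztop",zt.round(1),"toprect",np.round(c,1),np.round(s,1),round(a,1))
    f2=X[(r>400)&(r<900)&(abs(z)<15)]; print("bench z",np.median(f2[:,2]))
    # tray: wood colour
    w=(hsv[...,0]>12)&(hsv[...,0]<32)&(hsv[...,1]>60)&(hsv[...,2]>110)&(r>350)&(r<1000)&(z>2)&(z<60)
    L,k=ni.label(w); 
    i=1+np.argmax(ni.sum(w,L,range(1,k+1))); q=ni.binary_dilation(L==i,iterations=3)&w
    P=X[q]; T=P[(P[:,2]>40)&(P[:,2]<52)]
    print(n,"tray rim",len(T),rect(T),np.median(T[:,2]))
E
python3 m.py
```

```text
scene px 494 2 142 ztop 24.8 toprect [299.6 947.4] [89.  38.1] 59.6
scene px 302 123 1605 ztop 87.5 toprect [484.1 188.7] [97.6 57.8] 87.0
scene px 139 200 4305 ztop 89.0 toprect [ 498.  -194.8] [53.5 56.7] 74.2
scene px 361 193 618 ztop 62.5 toprect [708.6 202.5] [49.3 48.4] 77.5
scene px 164 286 1749 ztop 86.6 toprect [ 722.7 -233.2] [72.9 75.2] 72.7
bench z 0.3505153067815415
scene tray rim 175 ((545.4130249023438, -198.25344848632812), (4.4058613777160645, 254.4644775390625), 12.378185272216797) 42.50915055679708
side px 62 93 1225 ztop 119.0 toprect [465.2 898.4] [ 67.4 153.4] 63.3
side px 237 149 351 ztop 61.3 toprect [705.5 198.7] [48.1 47.2] 86.7
side px 167 174 1308 ztop 86.5 toprect [481.5 187.7] [97.  55.1] 87.9
side px 377 217 1769 ztop 85.0 toprect [ 720.8 -236.2] [76.4 73.3] 51.9
side px 295 267 5930 ztop 88.3 toprect [ 495.2 -196.8] [56.7 54.5] 76.5
bench z 0.03721414882648337
side tray rim 384 ((464.0640563964844, -231.32301330566406), (85.48818969726562, 270.8404235839844), 31.425556182861328) 43.06152974044648
```

```bash
cat > m2.py <<'E'
from m import *
def measure(views):
  for n,f in views:
    p,d=f["p"],f["d"]; X=full(d,f); z=X[...,2]
    gx=np.hypot(*[ni.sobel(d,a) for a in(0,1)]); ok=gx<60
    near=(abs(X[...,0]-500)<180)&(abs(X[...,1]+205)<190)
    q=near&(z>20)&(z<100)&ok; L,k=ni.label(near&(z>20)&(z<100)); i=np.bincount(L[L>0]).argmax(); q&=L==i
    P=X[q]; R=P[(P[:,2]>40)&(P[:,2]<52)]
    c,s,a=rect(R); 
    if s[0]>s[1]: ang=a
    else: ang=a+90
    print(n,"tray all",np.round(rect(P)[0],1),np.round(rect(P)[1],1),round(rect(P)[2],1),"rim",np.round(c,1),np.round(s,1),round(ang,1),np.median(R[:,2]).round(1))
    B=P[(P[:,2]>62)&(P[:,2]<73)]; hs=None
    J=P[P[:,2]>83]; print("  jar top",len(J),np.round(rect(J)[0],1),np.round(rect(J)[1],1),np.median(J[:,2]))
    e=np.deg2rad(ang); y=np.array([np.cos(e),np.sin(e)]); x=np.array([y[1],-y[0]])
    T=(P[:,:2]-c)@np.c_[x,y]
    jy=((J[:,:2]-c)@np.c_[x,y]).mean(0); print("  jar in tray",jy.round(1))
    b=(P[:,2]>62)&(P[:,2]<73)&(np.hypot(*(T-jy).T)>38); print("  block top",b.sum(),T[b].min(0).round(1),T[b].max(0).round(1),np.median(P[b,2]).round(1),np.round(rect(T[b]),1) if 0 else rect(T[b].astype(np.float32)))
if __name__=="__main__": measure([(n,np.load(f"pics/{n}0.npz")) for n in("scene","side")])
E
python3 m2.py
```

```text
scene tray all [ 503.4 -208.6] [ 93.7 251.5] 11.9 rim [ 503.2 -208.7] [ 93.2 251.3] 101.9 45.4
  jar top 428 [ 499.8 -195.3] [50.1 52.3] 87.65925482121264
  jar in tray [ 0.9 13.4]
  block top 471 [-30.  -87.5] [ 32.7 -25.9] 67.7 ((1.423715591430664, -56.70466995239258), (61.371177673339844, 62.776145935058594), 89.76388549804688)
side tray all [ 498.7 -211.3] [ 92.4 254.3] 12.6 rim [ 498.9 -211.5] [ 92.  253.7] 102.8 45.2
  jar top 485 [ 494.3 -198.3] [53.9 49.6] 87.61002176803183
  jar in tray [-4.2 12.8]
  block top 562 [-31.8 -88.5] [ 30.7 -25.1] 67.1 ((-0.6479988098144531, -57.079776763916016), (62.34328842163086, 63.36872482299805), 0.9354453086853027)
```

{"api": "jog_arm", "payload": {
  "twist": [
    [0,0,7.1],
    [0,0,7.1],
    [0,0,7.1],
    [0,0,7.1],
    [0,0,7.1],
    [0,0,7.1],
    [0,0,7.1],
    [0,0,7.1]
  ],
  "linear": [
    [0,0,0],
    [0,0,0],
    [0,0,0],
    [0,0,0],
    [0,0,0],
    [0,0,0],
    [0,0,0],
    [0,0,0]
  ],
  "claw": [0,0,0,0,0,0,0,0]
}}

```text
time: 0.82
tcp_pos: [255.2, 676.3, 200.9]
tcp_rot: [0.003, 0.995, 0.104, -0.002]
contact_force: [-0.1, 0.8, 0.4]
gripper_width: 0.2
```

```bash
cat > go.py <<'E'
import sys
from h import *
from scipy.spatial.transform import Rotation as Ro
def go(x,y,z,yaw):
    s=env.read_state(); w=s["tcp_rot"]; R=Ro.from_quat([w[1],w[2],w[3],w[0]])
    T=Ro.from_euler("z",yaw,degrees=True)*Ro.from_euler("x",180,degrees=True)
    d=np.array([x,y,z])-s["tcp_pos"]
    print("t",s["time"],"tcp",s["tcp_pos"].round(1),"F",s["contact_force"].round(1),"w",round(s["gripper_width"],1))
    print("lin mm",R.inv().apply(d).round(1),"twist deg",(R.inv()*T).as_rotvec(degrees=True).round(2),"lin after twist",T.inv().apply(d).round(1))
if __name__=="__main__": go(*map(float,sys.argv[1:5]))
E
python3 go.py 490 188 204 12.4; python3 go.py 485 -137 204 12.4
```

```text
t 0.8167 tcp [255.2 676.3 200.9] F [-0.1  0.8  0.4] w 0.2
lin mm [128.7 526.3  -0.9] twist deg [ 0.28  0.21 -0.46] lin after twist [124.5 527.3  -3.1]
t 0.8167 tcp [255.2 676.3 200.9] F [-0.1  0.8  0.4] w 0.2
lin mm [ 56.6 843.2   0.9] twist deg [ 0.28  0.21 -0.46] lin after twist [ 49.8 843.7  -3.1]
```

{"api": "jog_arm", "payload": {
  "twist": [
    [0,0,0],
    [0,0,0],
    [0,0,0],
    [0,0,0],
    [0,0,0],
    [0,0,0],
    [0,0,0],
    [0,0,0],
    [0,0,0],
    [0,0,0],
    [0,0,0],
    [0,0,0],
    [0,0,0],
    [0,0,0],
    [0,0,0],
    [0,0,0],
    [0,0,0],
    [0,0,0],
    [0,0,0],
    [0,0,0]
  ],
  "linear": [
    [0.009,0.0375,0],
    [0.009,0.0375,0],
    [0.009,0.0375,0],
    [0.009,0.0375,0],
    [0.009,0.0375,0],
    [0.009,0.0375,0],
    [0.009,0.0375,0],
    [0.009,0.0375,0],
    [0.009,0.0375,0],
    [0.009,0.0375,0],
    [0.009,0.0375,0],
    [0.009,0.0375,0],
    [0.009,0.0375,0],
    [0.009,0.0375,0],
    [-0.009,0.0395,0],
    [-0.009,0.0395,0],
    [-0.009,0.0395,0],
    [-0.009,0.0395,0],
    [-0.009,0.0395,0],
    [-0.009,0.0395,0]
  ],
  "claw": [0,0,0,0,0,0,0,0,0,0,0,0,0,0,0,0,0,0,0,0]
}}

```text
time: 2.48
tcp_pos: [486.7, -73.3, 199.2]
tcp_rot: [0.002, 0.994, 0.11, -0.001]
contact_force: [1.1, 0.1, 0.7]
gripper_width: 0.1
```

```bash
python3 go.py 485 -137 120 12.4
```

```text
t 2.4833 tcp [486.7 -73.3 199.2] F [1.1 0.1 0.7] w 0.1
lin mm [-15.3  61.5  79.5] twist deg [0.24 0.19 0.21] lin after twist [-15.4  61.9  79.2]
```

{"api": "jog_arm", "payload": {
  "twist": [
    [0.2,0.2,0.2],
    [0,0,0],
    [0,0,0],
    [0,0,0],
    [0,0,0]
  ],
  "linear": [
    [-0.003,0.0125,0.016],
    [-0.003,0.0125,0.016],
    [-0.003,0.0125,0.016],
    [-0.003,0.0125,0.016],
    [-0.003,0.0125,0.016]
  ],
  "claw": [0,0,0,0,0]
}}

```text
time: 2.9
tcp_pos: [486.3, -150.1, 120.3]
tcp_rot: [0.002, 0.995, 0.102, 0.005]
contact_force: [0.8, 0.3, -0.8]
gripper_width: 0.3
```

```bash
python3 go.py 485 -137 32 12.4
python3 - <<'E'
from h import *
p,d,c=cloud("wrist"); np.savez("pics/wrist1.npz",p=p,d=d,**{k:np.array(v) for k,v in c.items()})
cv2.imwrite("pics/w1.png",p[...,::-1])
from m2 import measure
measure([("wrist",np.load("pics/wrist1.npz"))])
E
```

```text
t 2.9 tcp [ 486.3 -150.1  120.3] F [ 0.8  0.3 -0.8] w 0.3
lin mm [  0.7 -13.6  88.3] twist deg [ 0.31 -0.49 -0.66] lin after twist [  1.6 -13.1  88.3]
wrist tray all [ 490.8 -163.8] [ 90.4 165.7] 12.7 rim [ 490.8 -163.8] [ 90.4 165.7] 102.7 45.6
  jar top 350 [ 494.2 -184.3] [52.9 34.4] 87.04924455710434
  jar in tray [ -0.8 -14.2]Traceback (most recent call last):
  File "<stdin>", line 5, in <module>
  File "m2.py", line 18, in measure
    b=(P[:,2]>62)&(P[:,2]<73)&(np.hypot(*(T-jy).T)>38); print("  block top",b.sum(),T[b].min(0).round(1),T[b].max(0).round(1),np.median(P[b,2]).round(1),np.round(rect(T[b]),1) if 0 else rect(T[b].astype(np.float32)))
                                                                                    ~~~~~~~~^^^
    return umr_minimum(a, axis, None, out, keepdims, initial, where)
ValueError: zero-size array to reduction operation minimum which has no identity
```

View pics/w1.png

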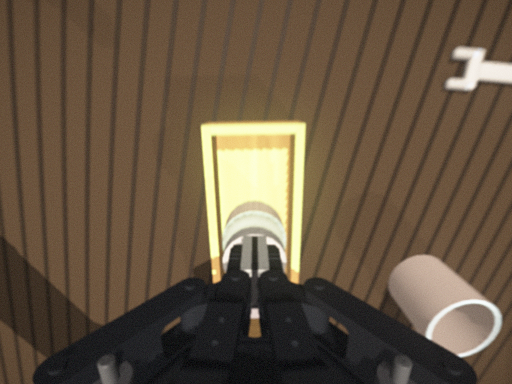

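The wrist view shows the tray's free end at the top (wall at rows 122–135, columns 202–305). The fingers are centred across the tray and the jar's near edge is at about (255,205). The end wall agrees with the earlier estimate to 2 mm.

{"api": "jog_arm", "payload": {
  "twist": [
    [0.3,-0.5,-0.6],
    [0,0,0],
    [0,0,0],
    [0,0,0],
    [0,0,0],
    [0,0,0],
    [0,0,0],
    [0,0,0]
  ],
  "linear": [
    [0,-0.008,0],
    [0,-0.006,0],
    [0,0,0],
    [0,0,0.02],
    [0,0,0.02],
    [0,0,0.02],
    [0,0,0.015],
    [0,0,0]
  ],
  "claw": [0,0,0,0,0,0,0,0]
}}

```text
time: 3.62
tcp_pos: [485.4, -131.3, 44.8]
tcp_rot: [0.0, 0.994, 0.111, 0.002]
contact_force: [0.4, 1.1, 0.5]
gripper_width: 0.5
```

```bash
python3 go.py 485 -137 32 12.4
```

```text
t 3.6167 tcp [ 485.4 -131.3   44.8] F [0.4 1.1 0.5] w 0.5
lin mm [-1.7  5.4 12.8] twist deg [ 0.03 -0.17  0.3 ] lin after twist [-1.6  5.4 12.8]
```

{"api": "jog_arm", "payload": {
  "twist": [
    [0,0,0.3],
    [0,0,0],
    [0,0,0],
    [0,0,0],
    [0,0,0],
    [0,0,0],
    [0,0,0],
    [0,0,0],
    [0,0,0],
    [0,0,0],
    [0,0,0],
    [0,0,0]
  ],
  "linear": [
    [-0.001,0,0.008],
    [0,0,0.005],
    [0,0.004,0],
    [0,0.004,0],
    [0,0.004,0],
    [0,0.004,0],
    [0,0.004,0],
    [0,0.004,0],
    [0,0.004,0],
    [0,0.004,0],
    [0,0.004,0],
    [0,0.004,0]
  ],
  "claw": [0,0,0,0,0,0,0,0,0,0,0,0]
}}

```text
time: 4.62
tcp_pos: [495.0, -167.5, 36.6]
tcp_rot: [-0.003, 0.994, 0.111, 0.003]
contact_force: [-1.7, 9.4, 8.8]
gripper_width: 0.3
```

```bash
python3 go.py 496.7 -190.4 32 12.4
```

```text
t 4.6167 tcp [ 495.  -167.5   36.6] F [-1.7  9.4  8.8] w 0.3
lin mm [-3.5 22.7  4.4] twist deg [-0.3  -0.36  0.37] lin after twist [-3.3 22.7  4.6]
```

{"api": "jog_arm", "payload": {
  "twist": [
    [0,0,0],
    [0,0,0],
    [0,0,0],
    [0,0,0]
  ],
  "linear": [
    [0,0.004,0],
    [0,0.004,0],
    [0,0.004,0],
    [0,0.004,0]
  ],
  "claw": [0,0,0,0]
}}

```text
time: 4.95
tcp_pos: [495.3, -175.6, 37.2]
tcp_rot: [-0.009, 0.993, 0.114, -0.001]
contact_force: [-1.0, 8.2, 6.3]
gripper_width: 0.1
```

```bash
python3 go.py 496.7 -190.4 32 12.4
python3 - <<'E'
from h import *
from m2 import measure
for n in("side","scene"):
    p,d,c=cloud(n); np.savez(f"pics/{n}1.npz",p=p,d=d,**{k:np.array(v) for k,v in c.items()})
    cv2.imwrite(f"pics/{n}1.png",cv2.resize(p[170:330,180:420] if n=="side" else p[130:260,50:240],None,fx=3,fy=3)[...,::-1])
E
```

```text
t 4.95 tcp [ 495.3 -175.6   37.2] F [-1.   8.2  6.3] w 0.1
lin mm [-2.1 14.8  4.9] twist deg [-1.09 -0.06  0.74] lin after twist [-1.9 14.8  5.2]
```

View pics/side1.png

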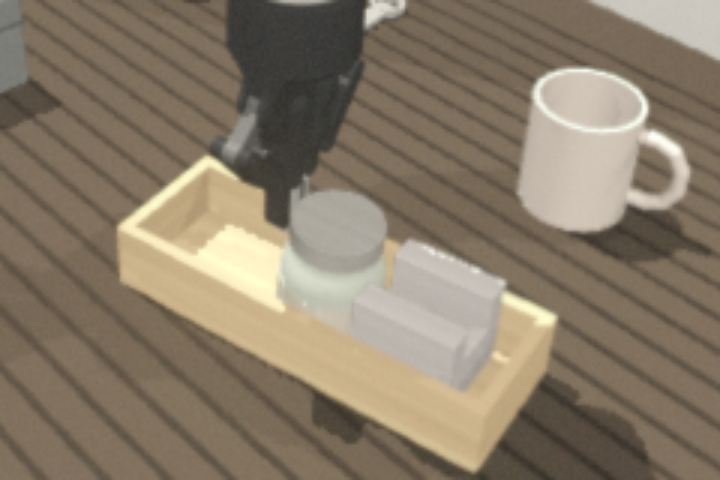

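The side crop shows the fingers behind the upright jar at (290,190). The jar at (335,250) now touches the block at (430,310), which still has a small gap to the far wall. I'll keep pushing.

{"api": "jog_arm", "payload": {
  "twist": [
    [-0.5,0,0],
    [-0.5,0,0],
    [0,0,0],
    [0,0,0],
    [0,0,0],
    [0,0,0]
  ],
  "linear": [
    [0,0.004,0],
    [0,0.004,0],
    [0,0.004,0],
    [0,0.004,0],
    [0,0.004,0],
    [0,0.004,0]
  ],
  "claw": [0,0,0,0,0,0]
}}

```text
time: 5.55
tcp_pos: [495.2, -189.1, 37.3]
tcp_rot: [-0.009, 0.993, 0.118, -0.005]
contact_force: [-2.0, 7.2, 6.4]
gripper_width: -0.3
```

```bash
python3 go.py 496.7 -190.4 32 12.4
```

```text
t 5.55 tcp [ 495.2 -189.1   37.3] F [-2.   7.2  6.4] w -0.3
lin mm [1.2 1.7 5.2] twist deg [-1.12  0.47  1.17] lin after twist [1.2 1.6 5.3]
```

Next I'll make small pushes until the force rises at the wall.

{"api": "jog_arm", "payload": {
  "twist": [
    [0,0,0.5],
    [0,0,0],
    [0,0,0]
  ],
  "linear": [
    [0,0.003,0],
    [0,0.003,0],
    [0,0.003,0]
  ],
  "claw": [0,0,0]
}}

```text
time: 5.8
tcp_pos: [494.0, -192.3, 37.3]
tcp_rot: [-0.014, 0.993, 0.116, -0.008]
contact_force: [-3.1, 8.6, 7.2]
gripper_width: 0.1
```

```bash
python3 go.py 496.7 -190.4 32 12.4;cat > look.py <<'E'
import sys
from h import *
from m2 import measure
for n in("side","scene"):
    p,d,c=cloud(n); f=f"pics/{n}{sys.argv[1]}"; np.savez(f,p=p,d=d,**{k:np.array(v) for k,v in c.items()})
    cv2.imwrite(f+".png",cv2.resize(p[170:330,180:420] if n=="side" else p[90:260,50:350],None,fx=2.6,fy=2.6)[...,::-1])
    X=full(d,c); P=X[(abs(X[...,0]-500)<70)&(abs(X[...,1]+210)<140)]
    e=np.deg2rad(102.4); y=np.array([np.cos(e),np.sin(e)]); x=np.array([y[1],-y[0]])
    T=(P[:,:2]-[501,-210])@np.c_[x,y]; m=(P[:,2]>64)&(P[:,2]<71)&(T[:,1]<-45); print(n,"block top y",np.percentile(T[m],[1,99],axis=0).round(1),P[m,2].mean())
    m=(P[:,2]>84)&(P[:,2]<91)&(abs(T[:,0])<40)&(T[:,1]<12); print("  jar top",np.percentile(T[m],[1,99],axis=0).round(1))
E
python3 look.py 2
```

```text
t 5.8 tcp [ 494.  -192.3   37.3] F [-3.1  8.6  7.2] w 0.1
lin mm [ 3.1 -1.1  5.3] twist deg [-1.73  0.78  0.88] lin after twist [ 3.  -1.3  5.3]
side block top y [[ -31.7 -115. ]
 [  32.   -46.7]] 67.21472683086118
  jar top [[-31.7 -49.4]
 [ 22.6   9.5]]
scene block top y [[ -30.4 -114.1]
 [  35.2  -47.6]] 67.59904432485756
  jar top [[-27.7 -47.8]
 [ 25.5   5.7]]
```

{"api": "jog_arm", "payload": {
  "twist": [
    [-1.2,0.5,0.8],
    [0,0,0],
    [0,0,0],
    [0,0,0]
  ],
  "linear": [
    [0.001,0.003,0],
    [0.001,0.003,0],
    [0,0.003,0],
    [0,0.003,0]
  ],
  "claw": [0,0,0,0]
}}

```text
time: 6.23
tcp_pos: [494.4, -196.5, 37.3]
tcp_rot: [-0.01, 0.994, 0.111, -0.007]
contact_force: [-3.0, 11.4, 9.8]
gripper_width: -0.3
```

```bash
python3 go.py 496.7 -190.4 32 12.4;python3 look.py 3
```

```text
t 6.2333 tcp [ 494.4 -196.5   37.3] F [-3.  11.4  9.8] w -0.3
lin mm [ 3.6 -5.4  5.4] twist deg [-1.24  0.65  0.32] lin after twist [ 3.5 -5.5  5.3]
side block top y [[ -31.5 -118.4]
 [  32.6  -47. ]] 67.28528155705136
  jar top [[-31.9 -53.6]
 [ 21.6   6.8]]
scene block top y [[ -29.5 -117.4]
 [  35.4  -49.6]] 67.76858337109744
  jar top [[-28.7 -51.8]
 [ 24.5   4.7]]
```

{"api": "jog_arm", "payload": {
  "twist": [
    [0,0,0],
    [0,0,0],
    [0,0,0],
    [0,0,0],
    [0,0,0],
    [0,0,0],
    [0,0,0],
    [0,0,0],
    [0,0,0],
    [0,0,0],
    [0,0,0],
    [0,0,0]
  ],
  "linear": [
    [0,-0.006,0],
    [0,-0.008,0],
    [0,-0.01,0],
    [0,-0.01,0],
    [0,0,-0.02],
    [0,0,-0.03],
    [0,0,-0.035],
    [0,0,-0.035],
    [0,0,-0.03],
    [0,0,-0.015],
    [0,0,0],
    [0,0,0]
  ],
  "claw": [0,0,0,0,0,0,0,0,0,0,0,0.085]
}}

```text
time: 7.33
tcp_pos: [486.7, -157.5, 209.0]
tcp_rot: [-0.012, 0.994, 0.112, -0.008]
contact_force: [-0.2, 0.3, -0.2]
gripper_width: 10.4
```

```bash
python3 go.py 483 188 200 -2.5;python3 look.py 4
```

```text
t 7.3333 tcp [ 486.7 -157.5  209. ] F [-0.2  0.3 -0.2] w 10.4
lin mm [  73.7 -337.3   16.4] twist deg [-1.32  0.99 15.4 ] lin after twist [ -18.8 -345.     9. ]
side block top y [[ -31.5 -118.5]
 [  32.4  -46.9]] 67.2716314635076
  jar top [[-32.1 -49. ]
 [ 20.6   3.8]]
scene block top y [[ -29.7 -117.1]
 [  35.7  -47.5]] 67.52582000901425
  jar top [[-28.4 -46.2]
 [ 23.9   5. ]]
```

View pics/scene4.png

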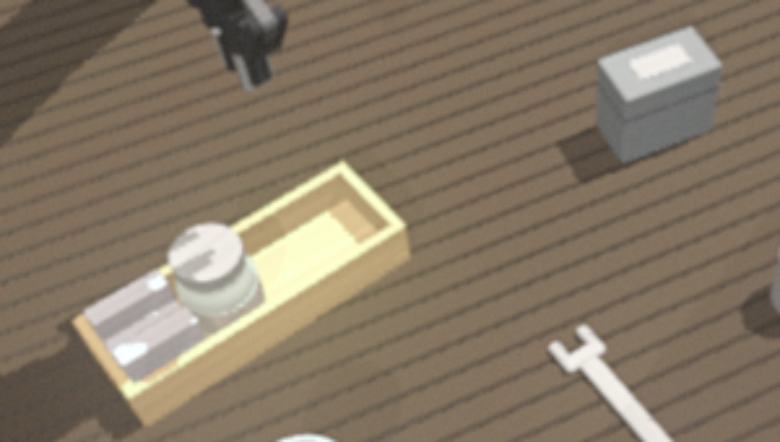

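The scene crop shows the jar (210,270) and block (140,335) packed against the left end, with the right part of the tray free. The case stands undisturbed at (660,95).

{"api": "jog_arm", "payload": {
  "twist": [
    [-0.5,0.4,5.1],
    [-0.5,0.3,5.1],
    [-0.3,0.3,5.1],
    [0,0,0],
    [0,0,0],
    [0,0,0],
    [0,0,0],
    [0,0,0],
    [0,0,0],
    [0,0,0],
    [0,0,0],
    [0,0,0],
    [0,0,0]
  ],
  "linear": [
    [0,0,0],
    [0,0,0],
    [0,0,0],
    [-0.002,-0.038,0.001],
    [-0.002,-0.038,0.001],
    [-0.002,-0.038,0.001],
    [-0.002,-0.038,0.001],
    [-0.002,-0.038,0.001],
    [-0.002,-0.038,0.001],
    [-0.002,-0.038,0.001],
    [-0.002,-0.038,0.001],
    [-0.002,-0.03,0.001],
    [0,0,0]
  ],
  "claw": [0.085,0.085,0.085,0.085,0.085,0.085,0.085,0.085,0.085,0.085,0.085,0.085,0.085]
}}

```text
time: 8.52
tcp_pos: [478.2, 189.4, 178.0]
tcp_rot: [0.005, 0.999, -0.033, -0.014]
contact_force: [0.1, -0.0, -0.9]
gripper_width: 84.8
```

```bash
python3 go.py 483 188 200 -2.5
python3 - <<'E'
from m import *
p,d,c=cloud("wrist"); X=full(d,c); z=X[...,2]
m=(z>80)&(z<92)&(abs(X[...,0]-483)<60)&(abs(X[...,1]-188)<75); L,k=ni.label(m); q=L==np.bincount(L[L>0]).argmax()
print(q.sum(),rect(X[q]),np.median(z[q])); cv2.imwrite("pics/w2.png",p[...,::-1])
E
```

```text
t 8.5167 tcp [478.2 189.4 178. ] F [ 0.1 -0.  -0.9] w 84.8
lin mm [  4.3   1.3 -22.1] twist deg [ 0.66  1.56 -1.28] lin after twist [  4.8   1.2 -22. ]
4869 ((482.8673095703125, 190.52938842773438), (96.00118255615234, 55.56343460083008), 88.419921875) 84.70901406829577
```

View pics/w2.png

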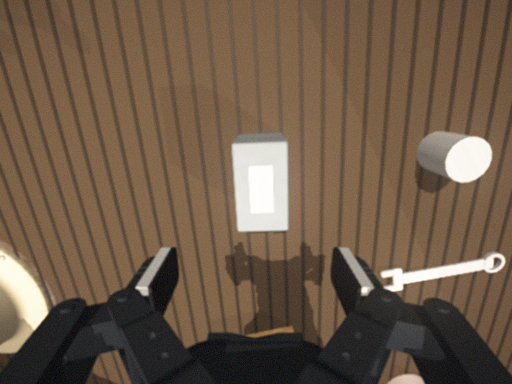

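The wrist view shows the whole case top at columns 233–288, rows 138–230, lying between the open fingers. It measures 96 × 55.6 mm and stands at z=85, centred at (483,190), as it must be.

{"api": "jog_arm", "payload": {
  "twist": [
    [0.6,1.5,-0.6],
    [0,0,0],
    [0,0,0],
    [0,0,0],
    [0,0,0]
  ],
  "linear": [
    [0.004,0,0],
    [0,0,0.015],
    [0,0,0.02],
    [0,0,0.02],
    [0,0,0]
  ],
  "claw": [0.085,0.085,0.085,0.085,0.085]
}}

```text
time: 8.98
tcp_pos: [479.6, 180.7, 116.7]
tcp_rot: [0.004, 1.0, -0.029, -0.003]
contact_force: [-0.9, 0.1, 1.1]
gripper_width: 84.8
```

```bash
python3 go.py 483 189.5 45 -2
```

```text
t 8.9833 tcp [479.6 180.7 116.7] F [-0.9  0.1  1.1] w 84.8
lin mm [ 3.3 -9.6 71.6] twist deg [ 0.51  0.32 -1.33] lin after twist [ 3.1 -8.9 71.7]
```

{"api": "jog_arm", "payload": {
  "twist": [
    [0.3,0.2,-1.0],
    [0,0,0],
    [0,0,0],
    [0,0,0],
    [0,0,0]
  ],
  "linear": [
    [0.003,-0.008,0],
    [0,0,0],
    [0,0,0.01],
    [0,0,0.01],
    [0,0,0]
  ],
  "claw": [0.085,0.085,0.085,0.085,0.085]
}}

```text
time: 9.4
tcp_pos: [483.8, 185.6, 95.9]
tcp_rot: [0.002, 1.0, -0.022, -0.001]
contact_force: [0.0, 0.4, -0.8]
gripper_width: 84.8
```

```bash
python3 go.py 483 189.5 45 -2
```

```text
t 9.4 tcp [483.8 185.6  95.9] F [ 0.   0.4 -0.8] w 84.8
lin mm [-0.9 -4.1 50.9] twist deg [ 0.28  0.13 -0.48] lin after twist [-0.9 -3.8 50.9]
```

{"api": "jog_arm", "payload": {
  "twist": [
    [0.2,0,-0.5],
    [0,0,0],
    [0,0,0],
    [0,0,0],
    [0,0,0],
    [0,0,0],
    [0,0,0]
  ],
  "linear": [
    [-0.001,-0.005,0],
    [0,-0.001,0.015],
    [0,-0.001,0.015],
    [0,-0.001,0.01],
    [0,0,0.007],
    [0,0,0.002],
    [0,0,0]
  ],
  "claw": [0.085,0.085,0.085,0.085,0.085,0.085,0.085]
}}

```text
time: 9.98
tcp_pos: [484.0, 196.1, 46.0]
tcp_rot: [-0.001, 1.0, -0.016, 0.0]
contact_force: [0.2, -0.0, 0.1]
gripper_width: 84.9
```

```bash
python3 go.py 483 189.5 45 -2
```

```text
t 9.9833 tcp [484.  196.1  46. ] F [ 0.2 -0.   0.1] w 84.9
lin mm [-0.8  6.6  1. ] twist deg [-0.09 -0.01  0.18] lin after twist [-0.8  6.6  1. ]
```

{"api": "jog_arm", "payload": {
  "twist": [
    [0,0,0],
    [0,0,0],
    [0,0,0],
    [0,0,0],
    [0,0,0],
    [0,0,0],
    [0,0,0],
    [0,0,0],
    [0,0,0]
  ],
  "linear": [
    [0,0.005,0],
    [0,0,0],
    [0,0,0],
    [0,0,0],
    [0,0,0],
    [0,0,0],
    [0,0,0],
    [0,0,0],
    [0,0,0]
  ],
  "claw": [0.085,0.085,0.03,0.03,0.03,0.03,0.03,0.03,0.03]
}}

```text
time: 10.73
tcp_pos: [483.6, 190.5, 48.3]
tcp_rot: [-0.001, 1.0, -0.016, 0.0]
contact_force: [-0.8, 0.2, -4.0]
gripper_width: 54.2
```

```bash
python3 go.py 483 189.5 150 -2
```

```text
t 10.7333 tcp [483.6 190.5  48.3] F [-0.8  0.2 -4. ] w 54.2
lin mm [  -0.5    0.7 -101.7] twist deg [-0.15 -0.05  0.17] lin after twist [  -0.6    1.  -101.7]
```

{"api": "jog_arm", "payload": {
  "twist": [
    [0,0,0],
    [0,0,0],
    [0,0,0],
    [0,0,0],
    [0,0,0],
    [0,0,0],
    [0,0,0],
    [0,0,0],
    [0,0,-5],
    [0,0,-5],
    [0,0,-4],
    [0,0,0],
    [0,0,0]
  ],
  "linear": [
    [0,0,-0.005],
    [0,0,-0.01],
    [0,0,-0.02],
    [0,0,-0.025],
    [0,0,-0.025],
    [0,0,-0.025],
    [0,0,-0.02],
    [0,0,-0.01],
    [0,0,0],
    [0,0,0],
    [0,0,0],
    [0,0,0],
    [0,0,0]
  ],
  "claw": [0.03,0.03,0.03,0.03,0.03,0.03,0.03,0.03,0.03,0.03,0.03,0.03,0.03]
}}

```text
time: 11.82
tcp_pos: [480.4, 187.6, 203.1]
tcp_rot: [-0.001, 0.994, 0.109, -0.0]
contact_force: [-1.3, 0.7, -4.4]
gripper_width: 54.0
```

```bash
python3 go.py 487 -146.5 185 12.4
```

```text
t 11.8167 tcp [480.4 187.6 203.1] F [-1.3  0.7 -4.4] w 54.0
lin mm [-66.1 327.6  17.3] twist deg [-0.13  0.01  0.14] lin after twist [-65.3 327.7  18.1]
```

Next is the move across, with smooth acceleration, ending above the slot.

{"api": "jog_arm", "payload": {
  "twist": [
    [0,0,0],
    [0,0,0],
    [0,0,0],
    [0,0,0],
    [0,0,0],
    [0,0,0],
    [0,0,0],
    [0,0,0],
    [0,0,0],
    [0,0,0],
    [0,0,0],
    [0,0,0],
    [0,0,0],
    [0,0,0],
    [0,0,0]
  ],
  "linear": [
    [-0.002,0.01,0],
    [-0.004,0.02,0],
    [-0.005,0.026,0.001],
    [-0.006,0.03,0.001],
    [-0.006,0.03,0.001],
    [-0.006,0.03,0.001],
    [-0.006,0.03,0.001],
    [-0.006,0.03,0.001],
    [-0.006,0.03,0.001],
    [-0.006,0.03,0.001],
    [-0.005,0.025,0.001],
    [-0.003,0.018,0.001],
    [-0.002,0.01,0],
    [0,0.004,0],
    [0,0,0]
  ],
  "claw": [0.03,0.03,0.03,0.03,0.03,0.03,0.03,0.03,0.03,0.03,0.03,0.03,0.03,0.03,0.03]
}}

```text
time: 13.07
tcp_pos: [477.7, -166.7, 192.1]
tcp_rot: [0.001, 0.996, 0.092, -0.003]
contact_force: [0.1, -0.5, -3.7]
gripper_width: 53.8
```

```bash
python3 go.py 487 -146.5 120 12.4
```

```text
t 13.0667 tcp [ 477.7 -166.7  192.1] F [ 0.1 -0.5 -3.7] w 53.8
lin mm [ 13.3 -18.2  72. ] twist deg [ 0.03  0.36 -1.84] lin after twist [ 13.4 -17.7  72.1]
```

{"api": "jog_arm", "payload": {
  "twist": [
    [0,0.3,-1.8],
    [0,0,0],
    [0,0,0],
    [0,0,0],
    [0,0,0],
    [0,0,0]
  ],
  "linear": [
    [0.006,-0.008,0],
    [0.006,-0.008,0],
    [0,0,0],
    [0,0,0.015],
    [0,0,0.015],
    [0,0,0]
  ],
  "claw": [0.03,0.03,0.03,0.03,0.03,0.03]
}}

```text
time: 13.57
tcp_pos: [488.2, -140.4, 161.9]
tcp_rot: [-0.001, 0.994, 0.112, 0.001]
contact_force: [-0.3, -0.1, -4.8]
gripper_width: 54.2
```

```bash
python3 go.py 487 -146.5 120 12.4
```

```text
t 13.5667 tcp [ 488.2 -140.4  161.9] F [-0.3 -0.1 -4.8] w 54.2
lin mm [-2.6  5.7 41.8] twist deg [-0.09 -0.08  0.48] lin after twist [-2.5  5.7 41.9]
```

{"api": "jog_arm", "payload": {
  "twist": [
    [0,0,0.4],
    [0,0,0],
    [0,0,0],
    [0,0,0],
    [0,0,0]
  ],
  "linear": [
    [-0.002,0.005,0],
    [0,0,0],
    [0,0,0.01],
    [0,0,0.01],
    [0,0,0]
  ],
  "claw": [0.03,0.03,0.03,0.03,0.03]
}}

```text
time: 13.98
tcp_pos: [488.9, -143.7, 142.1]
tcp_rot: [-0.001, 0.994, 0.11, 0.002]
contact_force: [0.0, -0.3, -5.1]
gripper_width: 53.9
```

```bash
python3 go.py 487 -146.5 120 12.4; python3 look.py 5
python3 - <<'E'
import cv2,numpy as np
a=cv2.imread("pics/side5.png");b=cv2.imread("pics/scene5.png")[:,:624]
h=min(a.shape[0],b.shape[0])
cv2.imwrite("pics/c5.png",cv2.resize(np.hstack([a[:h],b[:h]]),None,fx=.64,fy=.64))
E
```

```text
t 13.9833 tcp [ 488.9 -143.7  142.1] F [ 0.  -0.3 -5.1] w 53.9
lin mm [-2.5  2.4 22.1] twist deg [-0.07 -0.2   0.28] lin after twist [-2.4  2.3 22.1]
side block top y [[ -31.6 -118.4]
 [  32.4  -46.7]] 67.24978754883166
  jar top [[-32.5 -49.2]
 [ 20.6   4.5]]
scene block top y [[ -29.5 -117.3]
 [  35.1  -47.1]] 67.64841260744724
  jar top [[-28.5 -46.3]
 [ 24.8   5.3]]
```

View pics/c5.png

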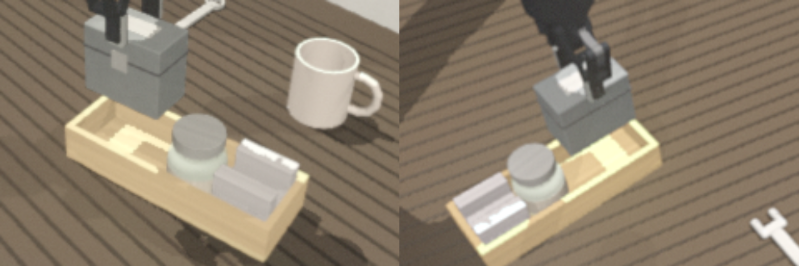

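The side and scene crops show the case held upright and square over the free part of the tray, clear of the jar.

{"api": "jog_arm", "payload": {
  "twist": [
    [0,0,0.2],
    [0,0,0],
    [0,0,0],
    [0,0,0],
    [0,0,0],
    [0,0,0]
  ],
  "linear": [
    [-0.002,0.002,0],
    [0,0,0],
    [0,0,0.012],
    [0,0,0.012],
    [0,0,0.006],
    [0,0,0]
  ],
  "claw": [0.03,0.03,0.03,0.03,0.03,0.03]
}}

```text
time: 14.58
tcp_pos: [488.8, -147.8, 113.9]
tcp_rot: [-0.0, 0.994, 0.107, 0.004]
contact_force: [0.4, -0.2, -4.0]
gripper_width: 53.7
```

```bash
python3 go.py 487 -146.5 56 12.4
cat > case.py <<'E'
from m import *
e=np.deg2rad(102.4); y=np.array([np.cos(e),np.sin(e)]); x=np.array([y[1],-y[0]])
t=env.read_state()["tcp_pos"][2]
for n,c0 in(("scene",[503.3,-208.6]),("side",[498.8,-211.4])):
    p,d,c=cloud(n); X=full(d,c); hsv=cv2.cvtColor(p,cv2.COLOR_RGB2HSV)
    T=np.dstack([(X[...,:2]-c0)@np.c_[x,y],X[...,2:]])
    q=(T[...,2]>max(50,t-38))&(T[...,2]<t+45)&(abs(T[...,0])<45)&(T[...,1]>5)&(T[...,1]<130)&(p.max(2)>70)&(p.max(2)<230)
    L,k=ni.label(q); q=L==np.bincount(L[L>0]).argmax(); P=T[q]
    print(n,q.sum(),"x,y,z range in tray",np.percentile(P,[2,98],axis=0).round(1).tolist(),rect(P))
E
python3 case.py
```

```text
t 14.5833 tcp [ 488.8 -147.8  113.9] F [ 0.4 -0.2 -4. ] w 53.7
lin mm [-2.  -1.7 57.9] twist deg [ 0.03 -0.43 -0.06] lin after twist [-1.5 -1.7 57.9]
scene 1731 x,y,z range in tray [[-25.0, 13.6, 78.0], [29.8, 106.5, 153.8]] ((5.647642135620117, 60.87131118774414), (70.69388580322266, 96.37491607666016), 0.27356386184692383)
side 2629 x,y,z range in tray [[-26.6, 13.7, 77.9], [28.5, 105.7, 152.7]] ((-0.2368335723876953, 60.04702377319336), (71.49065399169922, 108.20654296875), 14.660347938537598)
```

{"api": "jog_arm", "payload": {
  "twist": [
    [0,-0.4,0],
    [0,0,0],
    [0,0,0],
    [0,0,0]
  ],
  "linear": [
    [-0.002,-0.005,0],
    [0,0,0],
    [0,0,0.01],
    [0,0,0]
  ],
  "claw": [0.03,0.03,0.03,0.03]
}}

```text
time: 15.02
tcp_pos: [487.1, -143.0, 105.9]
tcp_rot: [0.001, 0.994, 0.108, 0.002]
contact_force: [-0.2, -0.3, -5.0]
gripper_width: 53.7
```

```bash
python3 go.py 486 -143 56 12.4;python3 case.py
```

```text
t 15.0167 tcp [ 487.1 -143.   105.9] F [-0.2 -0.3 -5. ] w 53.7
lin mm [-1.2 -0.4 49.9] twist deg [ 0.11 -0.22 -0.04] lin after twist [-1.  -0.3 49.9]
scene 1686 x,y,z range in tray [[-26.0, 18.5, 69.9], [29.1, 111.2, 145.7]] ((3.4502525329589844, 66.29306030273438), (96.98775482177734, 72.42459106445312), 89.49850463867188)
side 2576 x,y,z range in tray [[-27.2, 18.5, 70.0], [28.4, 110.7, 145.1]] ((-0.424957275390625, 61.799171447753906), (70.89392852783203, 111.76630401611328), 8.983027458190918)
```

{"api": "jog_arm", "payload": {
  "twist": [
    [0,-0.2,0],
    [0,0,0],
    [0,0,0],
    [0,0,0],
    [0,0,0]
  ],
  "linear": [
    [-0.001,0,0.005],
    [0,0,0.007],
    [0,0,0.007],
    [0,0,0.007],
    [0,0,0]
  ],
  "claw": [0.03,0.03,0.03,0.03,0.03]
}}

```text
time: 15.53
tcp_pos: [486.9, -144.1, 78.3]
tcp_rot: [0.001, 0.994, 0.107, 0.001]
contact_force: [-0.3, 0.5, -5.7]
gripper_width: 53.5
```

```bash
python3 go.py 486 -143 56 12.4
```

```text
t 15.5333 tcp [ 486.9 -144.1   78.3] F [-0.3  0.5 -5.7] w 53.5
lin mm [-0.7 -1.3 22.3] twist deg [ 0.17 -0.09 -0.08] lin after twist [-0.7 -1.2 22.3]
```

{"api": "jog_arm", "payload": {
  "twist": [
    [0,0,0],
    [0,0,0],
    [0,0,0],
    [0,0,0],
    [0,0,0],
    [0,0,0]
  ],
  "linear": [
    [0,-0.001,0.005],
    [0,0,0.005],
    [0,0,0.004],
    [0,0,0.002],
    [0,0,0.002],
    [0,0,0.0]
  ],
  "claw": [0.03,0.03,0.03,0.03,0.03,0.03]
}}

```text
time: 16.03
tcp_pos: [486.4, -143.2, 57.4]
tcp_rot: [0.001, 0.994, 0.107, 0.0]
contact_force: [0.4, -0.3, -4.4]
gripper_width: 53.7
```

```bash
python3 go.py 486 -143 56 12.4
```

```text
t 16.0333 tcp [ 486.4 -143.2   57.4] F [ 0.4 -0.3 -4.4] w 53.7
lin mm [-0.3 -0.3  1.4] twist deg [ 0.14 -0.01 -0.11] lin after twist [-0.3 -0.3  1.4]
```

Now 1 mm steps until the floor carries it.

{"api": "jog_arm", "payload": {
  "twist": [
    [0,0,0],
    [0,0,0],
    [0,0,0]
  ],
  "linear": [
    [0,0,0.001],
    [0,0,0.001],
    [0,0,0.001]
  ],
  "claw": [0.03,0.03,0.03]
}}

```text
time: 16.28
tcp_pos: [486.4, -143.7, 56.0]
tcp_rot: [0.001, 0.994, 0.107, 0.001]
contact_force: [-5.2, 1.8, 18.2]
gripper_width: 53.5
```

```bash
python3 go.py 486 -143 56 12.4; python3 case.py
```

```text
t 16.2833 tcp [ 486.4 -143.7   56. ] F [-5.2  1.8 18.2] w 53.5
lin mm [-0.2 -0.7  0. ] twist deg [ 0.14 -0.08 -0.15] lin after twist [-0.2 -0.7  0. ]
scene 1053 x,y,z range in tray [[-26.9, 18.3, 51.7], [29.8, 110.9, 96.6]] ((3.290943145751953, 64.3902359008789), (71.10105895996094, 96.01402282714844), 6.251402378082275)
side 1572 x,y,z range in tray [[-28.8, 18.5, 51.1], [28.4, 110.8, 95.0]] ((-2.638437271118164, 58.95743179321289), (106.77625274658203, 73.90838623046875), 82.81005096435547)
```

On the floor: the force reversed to +18 N at the expected height. I'll release and retreat.

{"api": "jog_arm", "payload": {
  "twist": [
    [0,0,0],
    [0,0,0],
    [0,0,0],
    [0,0,0],
    [0,0,0],
    [0,0,0],
    [0,0,0],
    [0,0,0],
    [0,0,0],
    [0,0,0],
    [0,0,0],
    [0,0,0],
    [0,0,0]
  ],
  "linear": [
    [0,0,0],
    [0,0,0],
    [0,0,0],
    [0,0,0],
    [0,0,0],
    [0,0,0],
    [0,0,-0.01],
    [0,0,-0.02],
    [0,0,-0.03],
    [0,0,-0.03],
    [0,0,-0.03],
    [0,0,-0.02],
    [0,0,0]
  ],
  "claw": [0.08,0.08,0.08,0.08,0.08,0.08,0.08,0.08,0.08,0.08,0.08,0.08,0.08]
}}

```text
time: 17.47
tcp_pos: [485.7, -144.3, 206.0]
tcp_rot: [0.001, 0.994, 0.106, 0.001]
contact_force: [-0.1, -0.8, 0.4]
gripper_width: 80.0
```

```bash
python3 go.py 486 -143 56 12.4; python3 look.py 6
python3 - <<'E'
from m import *
e=np.deg2rad(102.4); y=np.array([np.cos(e),np.sin(e)]); x=np.array([y[1],-y[0]])
for n,c0 in(("scene",[503.3,-208.6]),("side",[498.8,-211.4])):
    p,d,c=cloud(n); X=full(d,c); T=np.dstack([(X[...,:2]-c0)@np.c_[x,y],X[...,2:]])
    q=(T[...,2]>89.5)&(T[...,2]<99)&(abs(T[...,0])<45)&(T[...,1]>12)&(T[...,1]<130); P=T[q]
    A=np.c_[P[:,:2],np.ones(len(P))]; s=np.linalg.lstsq(A,P[:,2],rcond=None)[0]
    print(n,"case top",rect(P),"z",P[:,2].mean(),"slope",s[:2])
    for nm,(a,b) in dict(mug=(722,-235),roller=(707,200)).items():
        m=(abs(X[...,0]-a)<60)&(abs(X[...,1]-b)<60)&(X[...,2]>55); Q=X[m]; Q=Q[Q[:,2]>np.percentile(Q[:,2],98)-5]; print(nm,rect(Q)[0])
a=cv2.imread("pics/side6.png");b=cv2.imread("pics/scene6.png")[:,:624]
h=min(a.shape[0],b.shape[0])
cv2.imwrite("pics/c6.png",cv2.resize(np.hstack([a[:h],b[:h]]),None,fx=.64,fy=.64))
E
```

```text
t 17.4667 tcp [ 485.7 -144.3  206. ] F [-0.1 -0.8  0.4] w 80.0
lin mm [  0.4  -1.6 150. ] twist deg [ 0.15 -0.08 -0.26] lin after twist [  0.6  -1.2 150. ]
side block top y [[ -31.3 -118.5]
 [  32.2  -47. ]] 67.25465491343695
  jar top [[-32.2 -49. ]
 [ 20.9   4.4]]
scene block top y [[ -30.  -117.4]
 [  35.1  -47.1]] 67.55177683603246
  jar top [[-28.6 -46.4]
 [ 24.4   5.1]]
scene case top ((-1.9209213256835938, 65.15220642089844), (58.479827880859375, 95.68244171142578), 1.6470489501953125) z 92.94477792961777 slope [-0.0043076  -0.00016889]
mug (722.77734375, -233.51275634765625)
roller (708.5447387695312, 202.75767517089844)
side case top ((0.35889244079589844, 66.20140075683594), (96.42627716064453, 58.28907775878906), 89.59416198730469) z 92.81778477391431 slope [0.01296367 0.00346661]
mug (720.263427734375, -235.9475555419922)
roller (685.7218627929688, 203.9032745361328)
```

View pics/c6.png

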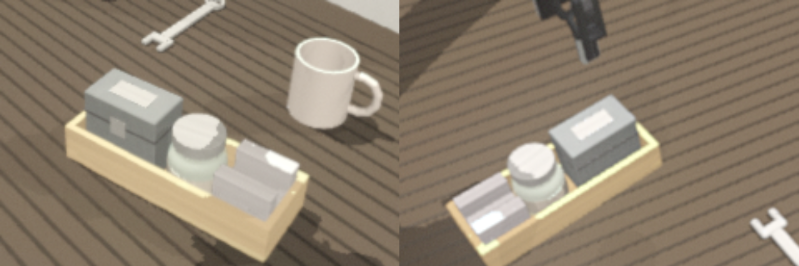

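The crops show the case, jar and block packed upright in the tray and the gripper clear of them. The case top is at z=93 (8 + 85), level, at tray (-1,65). I'll hand the job in.

```bash
python3 -c "
from h import *
print(env.sign_off())"
```

```text
the job is handed in; nothing more can be done
None
```

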